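Sweep the loose components into the collecting bay

ROBOT

A 6-joint arm with a two-finger parallel gripper is mounted at the origin on the work surface. World frame = base frame: x ahead of the robot, y to its left, z up, the work surface at z = 0. Lengths are in mm, angles in rad, forces in N, time in s.
With the tool pointing down it reaches from about 325 to 850 mm from the base axis. Payload 15.5 kg.
Tool frame: the origin (TCP) lies at the very end of the fingers, on their centre line; the grasp point (between the pads) lies 19 mm behind it; z points along the fingers, y is the line along which they close (so a half turn about z gives the same grasp; the last joint's range is limited). The gripper opens to 91 mm and grips with 3 to 60 N. Pads are 32 mm wide; open, the fingers measure 118 mm over their backs; the gripper's body (76 mm by 178 mm) begins 60 mm behind the grasp point.
Start: joints at [1.236, 0.494, 1.345, -0, 1.302, -0.096], TCP at [147.831, 607.266, 213.915] pointing down, gripper open.
Joint ranges: [-2.91, 2.91], [-0.82, 2.16], [0.22, 2.67], [-1.22, 4.37], [0.12, 2.79], [-3.08, 3.08]. Speed limits (rad/s): [1.89, 1.89, 2.57, 3.01, 3.01, 3.01].

INTERFACE

Orientations are given as a unit quaternion [w, x, y, z].
In Python, from plant import status, capture, calibration, close_job gives the robot as it stands.
- The arm moves only by the tool move_arm, never from a script. Its argument "motion" is a list of rows, each an object with "fingers": the opening, from 0 (shut) to 1 (fully open); "travel": the shift along the tool's x, y, z in cm, a list of three; "turn": the turn about the tool's z in degrees. In form: [{"fingers": fingers, "travel": [x, y, z], "turn": turn}, ...]. A call has 1 to 20 rows; each row shifts and turns the commanded pose from where the row before left it, along the tool's axes as they then stand; what a row does not reach is not made up. A row lasts 1/8 s, in which the tool goes at most 62.5 mm and 10.7 degrees, less where a joint would pass 70% of its speed; a pose out of reach is approached as far as the arm can. A call with a gripper value outside its range is refused whole. The fingers move at their own pace and stop on an object; "grip_force" is the grip in N (left out, the last holds). Time passes only in rows, so rows that do not move let the fingers close. It gives the time, the measured TCP pose, the force, the opening and the grip force at its end, in the units of the state.
- status.state(): the state, without advancing time (a new reading comes with each control period).
- capture(name): name is "side" or "top" or "wrist"; returns the picture (480x640x3 uint8, red, green, blue); there is no depth.
- calibration(name): a dict with "fx", "fy", "cx", "cy" (pixels), "extrinsics" (4x4, takes a point from world to camera coordinates). Camera axes: x right, y up, looking along -z (the intrinsics and any distortion apply to the point x, -y, -z); pixel columns grow to the right and rows downward; lengths in mm; the calibration is good to about 2 mm. A picture is of the moment at which its call begins: read the wrist's pose just before it. calibration takes no time and is no camera call; for the wrist camera it gives the pose at the moment of the call.
- close_job(): hands the job in; it is judged then, once.
The state is a dict: "time": time; "joint_positions": joint angles; "qd": joint speeds; "tau": joint torques, N m; "tcp_pos": TCP position; "tcp_rot": TCP orientation; "contact_force": force on the tool from outside, world axes, zero at the start; "wrist_torque": the same for the moment, N m; "grip_width": finger opening in mm; "finger_force": force on a finger pad.
Only numpy, scipy, OpenCV 4.12 (cv2) and the standard library are available. Lean on these libraries where they do the work, as an engineer would, in place of code of your own. Each camera call takes 0.05 s, during which the arm holds its last target. There are 200 camera calls.

TASK

Three small components of the same size lie loose on the inspection bench: a finned heat sink, a relay and a screw terminal block. With the fingertips, gently sweep all three along the bench top into the low three-walled collecting bay, so that each lies flat and well inside it, clear of its open side. Do not pinch, lift, tip or fling them, and leave everything else on the bench where it is.

Things in the scene. Friction and masses are not known exactly. Their poses are not given: they have to be found in the camera images.
- heatsink: Finned bare aluminium heat sink, 40 x 32 x 22 mm high, about 45 g, lies flat on the bench; origin at the centre of its underside, x along the 40 mm side, z up, turned any way.
- relay: Black plastic relay, a plain block with a grey patch on top, 40 x 32 x 22 mm high, about 45 g, lies flat on the bench; origin at the centre of its underside, x along the 40 mm side, z up, turned any way.
- terminal: Grey plastic screw terminal block with three screws on its stepped top, 40 x 32 x 22 mm high, about 45 g, lies flat on the bench; origin at the centre of its underside, x along the 40 mm side, z up, turned any way.
- bay: Fixed collecting bay: three aluminium walls 25 mm high, 6 mm thick, round a light grey floor level with the bench (no sill). Inside it is 210 mm wide (its x) by 90 mm deep (its y). Origin on the bench at the middle of the open side; y points into the bay, roughly to the robot's left; x runs along the open side. Inside: x -105 to 105 mm, y 0 to 90 mm.
- loupe: Bystander, loose: black inspection loupe standing upright, 38 mm across, 45 mm high, origin at its underside.
- transformer: Bystander, loose: dark steel transformer with a copper winding, 40 x 34 x 36 mm high, larger than the three components, origin at its underside.
- pencup: Bystander, loose: blue round cup 72 mm across and 60 mm high, its pens reach 125 mm, origin at its underside.
- jar: Bystander, loose: pale see-through jar with a red lid, 68 mm across, 95 mm high, origin at its underside.
- multimeter: Bystander, loose: teal multimeter lying on its back, 160 x 80 x 40 mm high, origin at its underside.
- mouse: Bystander, loose: black computer mouse, 100 x 58 x 33 mm high, origin at its underside.
Mind the look-alikes: they are no part of the job. Of the things that look like the bay, the larger one is meant. Leave any yellow look-alike of the heatsink alone.

How it is judged (in metres and radians):
At the end, for the whole second after the job is handed in: Each of the three components lies still and flat on the bench (tilt under 0.2 rad) inside the bay's walls, its centre at least 20 mm in from the open side, and every bystander is within 15 mm of where it started (x of heatsink in the frame of bay between -0.1 and 0.1 m and y of heatsink in the frame of bay between 0.02 and 0.085 m and height (world z) of each of heatsink, relay, terminal below 0.005 m and angle between each of heatsink, relay, terminal's own z axis and vertical below 0.2 rad and linear speed of each of heatsink, relay, terminal below 0.02 m/s and x of relay in the frame of bay between -0.1 and 0.1 m and y of relay in the frame of bay between 0.02 and 0.085 m and x of terminal in the frame of bay between -0.1 and 0.1 m and y of terminal in the frame of bay between 0.02 and 0.085 m and distance of each of loupe, transformer, pencup, jar, multimeter, mouse from where it was at the start of the episode below 0.015 m); the robot touches nothing.
It fails at once if a component is lifted off the bench (10 mm) or tipped (0.6 rad) (height (world z) of any of heatsink, relay, terminal above 0.01 m or angle between any of heatsink, relay, terminal's own z axis and vertical above 0.6 rad).
It fails at once if a component is pinched or pressed hard (over 20 N from the fingers) (contact force between the fingers and heatsink above 20 N or contact force between the fingers and relay above 20 N or contact force between the fingers and terminal above 20 N).
It fails at once if a component is flung (faster than 0.6 m/s) (linear speed of any of heatsink, relay, terminal above 0.6 m/s).
It fails at once if a bystander is moved by 15 mm or more (distance of any of loupe, transformer, pencup, jar, multimeter, mouse from where it was at the start of the episode above 0.015 m).
It also fails if it takes over 64 s, if anything falls off the work surface, if the arm or the gripper's body presses on something with over 40 N, if the wrist force passes 120 N, or if a joint passes its speed limit or range.

## Working session

There is one attempt and no reset: what is moved stays moved. The work goes in short steps, Python scripts to look and compute and a tool call to move; the robot and the scene stay as the last step left them, time stands still between calls to the robot, and variables do not carry over. Pictures are saved under pics/ and viewed, at most 10 in all, crops included, and the job is handed in when it is done.

Besides the shell and the picture viewer there is one more tool, called after ">>>" by a JSON object that holds its "api" and its "payload", one argument or row to a line. move_arm: Moves the arm, as the interface text tells. Its arguments: {"type":"object","properties":{"motion":{"type":"array","items":{"type":"object","properties":{"fingers":{"type":"number"},"travel":{"type":"array","items":{"type":"number"}},"turn":{"type":"number"}}}},"grip_force":{"type":"number"}},"required":["motion"]}

```bash
mkdir -p pics; ls; python3 - <<'E'
from plant import status,capture,calibration
import cv2
s=status.state();print({k:s[k] for k in('time','tcp_pos','tcp_rot','grip_width','contact_force')})
for n in('top','side'):
    c=calibration(n);print(n,c)
    cv2.imwrite(f'pics/{n}0.png',capture(n)[:,:,::-1])
E
```

```text
pics
{'time': 0.0, 'tcp_pos': array([147.72555659, 606.88811232, 213.32525505]), 'tcp_rot': array([-1.21562022e-04,  1.19119068e-01,  9.92879775e-01, -6.21408741e-04]), 'grip_width': 90.7463868103036, 'contact_force': array([0.08251472, 0.09772014, 0.36620597])}
top {'fx': 581.7570763302926, 'fy': 581.7570763302926, 'cx': 324.63823456430185, 'cy': 242.20978233780295, 'extrinsics': array([[-3.91518799e-03, -9.99980599e-01,  4.84488582e-03,
         2.54814535e+00],
       [ 9.97705566e-01, -3.57872288e-03,  6.76076620e-02,
        -5.38982254e+02],
       [-6.75890118e-02,  5.09846626e-03,  9.97700221e-01,
        -1.18813112e+03],
       [ 0.00000000e+00,  0.00000000e+00,  0.00000000e+00,
         1.00000000e+00]])}
side {'fx': 469.2685125634605, 'fy': 469.2685125634605, 'cx': 320.2356762573531, 'cy': 236.56838829825, 'extrinsics': array([[ 7.14356987e-01, -6.99527588e-01,  1.88480343e-02,
        -3.96034911e+02],
       [ 4.34434089e-01,  4.64437145e-01,  7.71728683e-01,
        -2.65361615e+02],
       [-5.48599232e-01, -5.43101548e-01,  6.35672550e-01,
        -7.44966779e+02],
       [ 0.00000000e+00,  0.00000000e+00,  0.00000000e+00,
         1.00000000e+00]])}
```

View pics/top0.png

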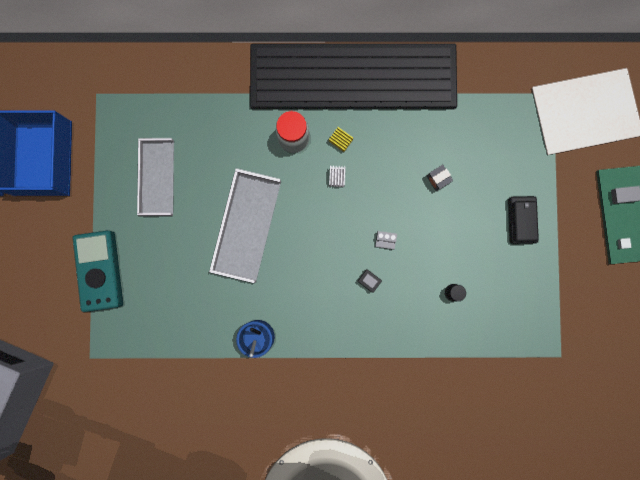

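View pics/side0.png

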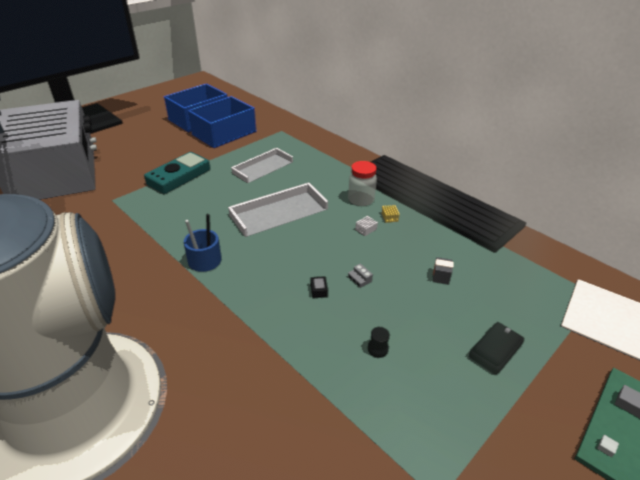

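The top view shows the heat sink at (337,177), the terminal at (386,240), the relay at (370,281) and the large bay with corners (237,170), (281,180), (254,283) and (211,273), open to the right. The jar is at (292,130), the yellow decoy at (340,140) and the pen cup at (255,340). The side view confirms this. Next I'll measure these positions.

```bash
cat > h.py <<'E'
import numpy as np,cv2
from plant import status,capture,calibration
def ray(n,px,cal=None):
    c=cal or calibration(n);E=c['extrinsics'];R,t=E[:3,:3],E[:3,3]
    d=R.T@np.array([(px[0]-c['cx'])/c['fx'],-(px[1]-c['cy'])/c['fy'],-1.]);return -R.T@t,d
def onz(n,px,z):
    o,d=ray(n,px);return o+d*(z-o[2])/d[2]
def tri(a,b):
    (o,d),(p,e)=ray('top',a),ray('side',b)
    A=np.c_[d,-e];s=np.linalg.lstsq(A,p-o,rcond=None)[0];return (o+d*s[0]+p+e*s[1])/2,np.linalg.norm(o+d*s[0]-p-e*s[1])
E
python3 - <<'E'
from h import *
t=cv2.imread('pics/top0.png');s=cv2.imread('pics/side0.png')
big=lambda im,x,y,w,h,k:cv2.resize(im[y:y+h,x:x+w],None,fx=k,fy=k,interpolation=cv2.INTER_CUBIC)
a=np.hstack([big(t,317,157,40,40,6.5),big(t,366,220,40,40,6.5),big(t,350,261,40,40,6.5)])
b=np.hstack([big(s,346,205,40,40,6.5),big(s,340,255,40,40,6.5),big(s,299,267,40,40,6.5)])
cv2.imwrite('pics/c1.png',np.vstack([a,b]))
cv2.imwrite('pics/c2.png',np.hstack([big(t,200,110,120,180,3.3),big(s,220,155,165,120,2.4)[:0] if 0 else cv2.copyMakeBorder(big(s,220,155,165,120,2.4),0,594-288,0,0,cv2.BORDER_CONSTANT)]))
E
```

```text
(no output)
```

View pics/c1.png

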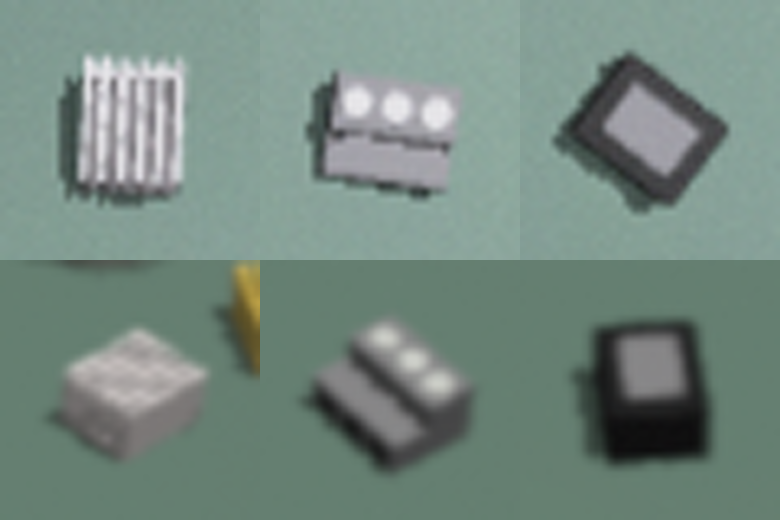

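View pics/c2.png

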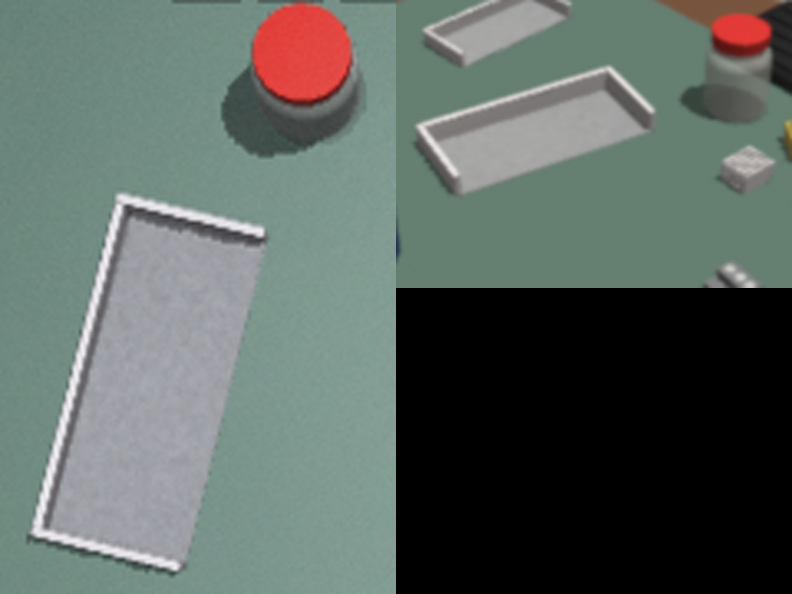

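The crops show the heat sink's 40 mm side running up the image. The terminal's 40 mm side is nearly horizontal and the relay is turned about 38°. The bay's wall-top corners are at about (236,170), (280,180), (211,271) and (255,281). Now I'll convert these to world coordinates.

```bash
python3 - <<'E'
from h import *
np.set_printoptions(precision=1,suppress=True)
for n,a,b in(('hs',(336.9,175.8),(366.4,221.7)),('term',(386.7,236.1),(362.8,270)),('relay',(369.8,280.4),(318.8,282.9)),('bayfar',(236.4,169.7),(308.3,184.2)),('bayopen',(255.2,281.5),(246.7,230.4))):print(n,*tri(a,b))
P=lambda *p,z=22:[onz('top',q,z) for q in p]
f=lambda ox,oy,c:[(ox+(x)/6.5-.4,oy+y/6.5-.4) for x,y in c]
for n,q,z in(('hs',f(317,157,[(85,58),(186,63),(183,190),(80,188)]),22),('term',f(366-40,220,[(338,72),(462,88),(447,192),(322,178)]),18),('relay',f(350-80,261,[(632,55),(727,130),(668,207),(573,128)]),22),('bay',[(236.4,169.7),(280.3,180.3),(255.2,281.5),(210.9,271.5)],25)):
    w=np.array(P(*q,z=z))[:,:2];print(n,w.mean(0),w.tolist() and w, [np.degrees(np.arctan2(*(w[(i+1)%4]-w[i])[::-1])) for i in range(4)])
print('jar',onz('top',(291.5,125.8),95),'cup',onz('top',(255,339),60),'yellow',onz('top',(341,139),22), 'wrist none')
E
```

```text
hs [677.6 -25.9  22.6] 1.0320808071424032
term [ 550.9 -128.    21.7] 0.06121246927208788
relay [459.6 -92.2  21.2] 0.027050820176032428
bayfar [691.3 184.3  19.1] 0.17607720583573946
bayopen [459.3 143.5  17.1] 2.5072810090498017
hs [677.4 -26. ] [[699.  -10.6]
 [697.3 -43. ]
 [656.2 -41.8]
 [656.9  -8.8]] [np.float64(-93.03465092669566), np.float64(178.30034244996764), np.float64(88.69950360167088), np.float64(-2.4358173442834454)]
term [ 543.2 -126.7] [[ 562.6 -109.6]
 [ 557.4 -149.2]
 [ 524.1 -144. ]
 [ 528.7 -104.2]] [np.float64(-97.581742773674), np.float64(171.1214085783749), np.float64(83.38906081586218), np.float64(-9.125197040589793)]
relay [459.2 -91.7] [[ 482.9  -86.2]
 [ 459.1 -116.1]
 [ 434.9  -97.2]
 [ 459.9  -67.3]] [np.float64(-128.58552654605023), np.float64(142.00461532454386), np.float64(50.00798482447479), np.float64(-39.37066059513019)]
bay [573.8 163.3] [[690.2 183.3]
 [667.7  92.1]
 [458.3 143.3]
 [479.1 234.3]] [np.float64(-103.86632817293385), np.float64(166.25918865216477), np.float64(77.09867239051057), np.float64(-13.575117048400312)]
jar [763.6  65.2  95. ] cup [344.7 139.3  60. ] yellow [755.1 -34.5  22. ] wrist none
```

>>> {"api": "move_arm", "payload": {
  "motion": [
    {"fingers": 0, "travel": [-3, -2.3, 0], "turn": 0},
    {"fingers": 0, "travel": [-4.3, -3.3, 0], "turn": 0},
    {"fingers": 0, "travel": [-4.3, -3.3, 0.5], "turn": 0},
    {"fingers": 0, "travel": [-4.3, -3.3, 0.5], "turn": 0},
    {"fingers": 0, "travel": [-4.3, -3.3, 0.5], "turn": 0},
    {"fingers": 0, "travel": [-4.3, -3.3, 0.5], "turn": 0},
    {"fingers": 0, "travel": [-4.3, -3.3, 0.5], "turn": 0},
    {"fingers": 0, "travel": [-4.3, -3.3, 0.5], "turn": 0},
    {"fingers": 0, "travel": [-4.3, -3.3, 1], "turn": 0},
    {"fingers": 0, "travel": [-4.3, -3.3, 1], "turn": 0},
    {"fingers": 0, "travel": [-4.3, -3.3, 1], "turn": 0},
    {"fingers": 0, "travel": [-4.3, -3.3, 1], "turn": 0},
    {"fingers": 0, "travel": [-4.3, -3.3, 1], "turn": 0},
    {"fingers": 0, "travel": [-4.3, -3.3, 1], "turn": 0},
    {"fingers": 0, "travel": [-4.3, -3.3, 1], "turn": 0},
    {"fingers": 0, "travel": [-4.3, -3.3, 1], "turn": 0},
    {"fingers": 0, "travel": [-2.5, -1.5, 0], "turn": 0},
    {"fingers": 0, "travel": [0, 0, 0], "turn": -10},
    {"fingers": 0, "travel": [0, 0, 0], "turn": -10},
    {"fingers": 0, "travel": [0, 0, 0], "turn": -10}
  ]
}}

```text
time: 2.6
tcp_pos: [701.6, -76.2, 103.4]
tcp_rot: [-0.0, -0.145, 0.989, 0.0]
contact_force: [0.1, -0.2, -0.7]
grip_width: 0.3
finger_force: 0.0
```

>>> {"api": "move_arm", "payload": {
  "motion": [
    {"fingers": 0, "travel": [0, 0, 0], "turn": -5.5},
    {"fingers": 0, "travel": [0, 0, 2], "turn": -5.5},
    {"fingers": 0, "travel": [0, 0, 3], "turn": 0},
    {"fingers": 0, "travel": [0, 0, 2.5], "turn": 0},
    {"fingers": 0, "travel": [0, 0, 1.5], "turn": 0},
    {"fingers": 0, "travel": [0, 0, 0.7], "turn": 0},
    {"fingers": 0, "travel": [0, 0, 0], "turn": 0}
  ]
}}

```text
time: 3.48
tcp_pos: [702.0, -76.2, 7.0]
tcp_rot: [-0.0, -0.236, 0.972, 0.0]
contact_force: [-0.2, -0.1, 1.1]
grip_width: 0.3
finger_force: 0.0
```

```bash
python3 - <<'E'
from h import *
s=status.state();print(s['time'],s['tcp_pos'],s['tcp_rot'],s['contact_force'])
t=capture('top')[:,:,::-1];w=capture('side')[:,:,::-1]
a=cv2.resize(t[100:300,190:430],None,fx=1.6,fy=1.6);b=cv2.resize(w[150:350,220:460],None,fx=1.6,fy=1.6)
cv2.imwrite('pics/m1.png',np.hstack([a,b]))
E
```

```text
3.475 [701.98087557 -76.20545808   6.99046082] [-1.79615256e-05 -2.36147087e-01  9.71717321e-01  1.40824383e-06] [-0.20511486 -0.13351568  1.09087575]
```

View pics/m1.png

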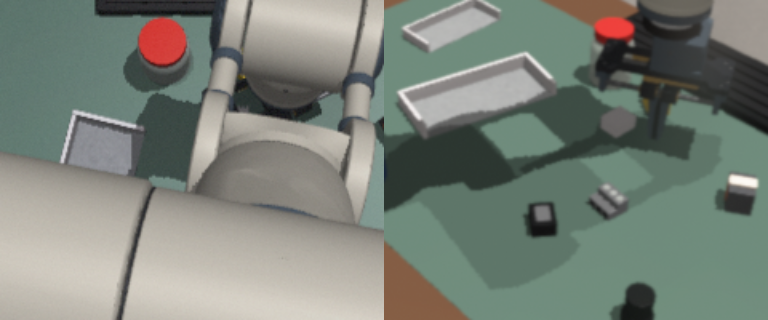

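The side view shows the closed fingertips just behind the heat sink at crop (655,115), clear of everything. I'll push along the tool's y.

>>> {"api": "move_arm", "payload": {
  "motion": [
    {"fingers": 0, "travel": [0, 0.5, 0.3], "turn": 0},
    {"fingers": 0, "travel": [0, 0.5, 0], "turn": 0},
    {"fingers": 0, "travel": [0, 0.5, 0], "turn": 0},
    {"fingers": 0, "travel": [0, 0.5, 0], "turn": 0},
    {"fingers": 0, "travel": [0, 0.5, 0], "turn": 0},
    {"fingers": 0, "travel": [0, 0.6, 0], "turn": 0},
    {"fingers": 0, "travel": [0, 0.7, 0], "turn": 0},
    {"fingers": 0, "travel": [0, 0.8, 0], "turn": 0},
    {"fingers": 0, "travel": [0, 0.8, 0], "turn": 0},
    {"fingers": 0, "travel": [0, 0.8, 0], "turn": 0},
    {"fingers": 0, "travel": [0, 0.8, 0], "turn": 0},
    {"fingers": 0, "travel": [0, 0.8, 0], "turn": 0},
    {"fingers": 0, "travel": [0, 0.8, 0], "turn": 0},
    {"fingers": 0, "travel": [0, 0.8, 0], "turn": 0},
    {"fingers": 0, "travel": [0, 0.5, 0], "turn": 0},
    {"fingers": 0, "travel": [0, 0.2, 0], "turn": 0}
  ]
}}

```text
time: 5.58
tcp_pos: [655.4, 13.9, 3.9]
tcp_rot: [-0.0, -0.236, 0.972, 0.0]
contact_force: [0.0, 0.2, 0.4]
grip_width: 0.4
finger_force: 0.2
```

```bash
python3 - <<'E'
from h import *
s=status.state();print(s['time'],s['tcp_pos'],s['contact_force'])
w=capture('side')[:,:,::-1];v=capture('wrist')[:,:,::-1]
np.save('wcal.npy',calibration('wrist'),allow_pickle=True)
b=cv2.resize(w[150:310,240:400],None,fx=2.5,fy=2.5,interpolation=cv2.INTER_CUBIC);a=cv2.resize(v,(400,300))
cv2.imwrite('pics/m2.png',np.hstack([cv2.copyMakeBorder(a,0,100,0,0,cv2.BORDER_CONSTANT),b]))
E
```

```text
5.575 [655.42388403  13.854569     3.92920831] [0.03149936 0.23949148 0.4245966 ]
```

View pics/m2.png

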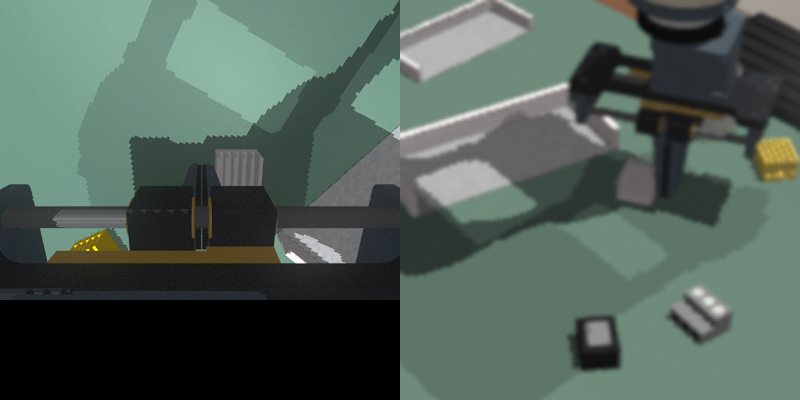

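The heat sink is flat against the fingers. In the wrist view its upper edge runs from (215,150) to (263,150) with the fins parallel to the finger face. I'll measure its sideways offset before going on.

```bash
python3 - <<'E'
from h import *
c=np.load('wcal.npy',allow_pickle=True).item()
T=np.array([655.4,13.9]);a=np.radians(117.3);y=np.array([np.cos(a),np.sin(a)]);x=np.array([-y[1],y[0]])
for p in((344,240),(421,240),(421,295),(344,295)):
    o,d=ray('wrist',p,c);w=(o+d*(22-o[2])/d[2])[:2];print(p,w.round(1),'tool x,y',((w-T)@x).round(1),((w-T)@y).round(1))
for f in((344,240),(421,240)):print(onz('wrist',f,22)[:2])
E
```

```text
(344, 240) [621.7   6.4] tool x,y 33.4 8.7
(421, 240) [606.7  35.5] tool x,y 33.4 41.5
(421, 295) [628.5  48.9] tool x,y 7.8 43.5
(344, 295) [644.3  18.5] tool x,y 7.8 9.2
[621.72366166   6.36175744]
[606.65363646  35.47603424]
```

>>> {"api": "move_arm", "payload": {
  "motion": [
    {"fingers": 0, "travel": [0, -1, 0], "turn": 0},
    {"fingers": 0, "travel": [0, -1, 0], "turn": 0},
    {"fingers": 0, "travel": [0.9, 0, 0], "turn": 2.5},
    {"fingers": 0, "travel": [0.85, 0, 0], "turn": 2.5},
    {"fingers": 0, "travel": [0, 0, 0], "turn": 0},
    {"fingers": 0, "travel": [0, 0.7, 0], "turn": 0},
    {"fingers": 0, "travel": [0, 0.6, 0], "turn": 0},
    {"fingers": 0, "travel": [0, 0.5, 0], "turn": 0},
    {"fingers": 0, "travel": [0, 0.5, 0], "turn": 0},
    {"fingers": 0, "travel": [0, 0.6, 0], "turn": 0},
    {"fingers": 0, "travel": [0, 0.7, 0], "turn": 0},
    {"fingers": 0, "travel": [0, 0.8, 0], "turn": 0},
    {"fingers": 0, "travel": [0, 0.8, 0], "turn": 0},
    {"fingers": 0, "travel": [0, 0.8, 0], "turn": 0},
    {"fingers": 0, "travel": [0, 0.8, 0], "turn": 0},
    {"fingers": 0, "travel": [0, 0.8, 0], "turn": 0},
    {"fingers": 0, "travel": [0, 0.8, 0], "turn": 0},
    {"fingers": 0, "travel": [0, 0.8, 0], "turn": 0},
    {"fingers": 0, "travel": [0, 0.5, 0], "turn": 0},
    {"fingers": 0, "travel": [0, 0.2, 0], "turn": 0}
  ]
}}

```text
time: 8.18
tcp_pos: [611.3, 80.0, 3.9]
tcp_rot: [-0.0, -0.194, 0.981, -0.0]
contact_force: [-0.5, -0.1, -0.2]
grip_width: 0.3
finger_force: 0.2
```

```bash
cat > w.py <<'E'
# wrist-view component outline in tool and bay coordinates
from h import *
import sys
O=np.array([563,117.7]);by=np.array([.235,.972]);bx=np.array([.972,-.235])
s=status.state();v=capture('wrist')[:,:,::-1];c=calibration('wrist')
T=s['tcp_pos'][:2];q=s['tcp_rot'];a=2*np.arctan2(q[2],q[1])-np.pi/2;y=np.array([np.cos(a),np.sin(a)]);x=np.array([-y[1],y[0]])
print(s['time'],T.round(1),'yaw',np.degrees(a).round(1)%360,'bay',((T-O)@bx).round(1),((T-O)@by).round(1))
# ortho map of the plane z=22 in tool axes: 3 px per mm, tool y -30..70 right, tool x 60..-60 downwards
R,t=c['extrinsics'][:3,:3],c['extrinsics'][:3,3]
gy,gx=np.meshgrid(np.arange(-40,80,1/3),np.arange(60,-30,-1/3))
P=np.stack([T[0]+gx*x[0]+gy*y[0],T[1]+gx*x[1]+gy*y[1],np.full(gx.shape,22.)],-1)@R.T+t
m=np.stack([c['cx']-c['fx']*P[...,0]/P[...,2],c['cy']+c['fy']*P[...,1]/P[...,2]],-1).astype(np.float32)
o=cv2.remap(np.ascontiguousarray(v),m[...,0],m[...,1],cv2.INTER_LINEAR)
for k in range(0,360,30):cv2.line(o,(k,0),(k,4),(0,0,255),1)
for k in range(0,270,30):cv2.line(o,(0,k),(4,k),(0,0,255),1)
cv2.imwrite(sys.argv[1],np.hstack([cv2.copyMakeBorder(o,0,30,0,0,cv2.BORDER_CONSTANT),cv2.resize(v,(400,300))]))
E
python3 w.py pics/m3.png
```

```text
8.175 [611.3  80. ] yaw 112.3 bay 55.8 -25.3
```

View pics/m3.png

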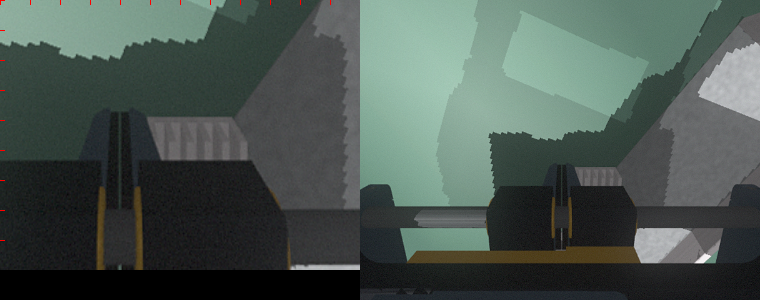

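The rectified wrist view shows the heat sink centred on the fingers, with its top edge at row 117, and flush to them. I'll push another 60 mm into the bay, back off and lift.

>>> {"api": "move_arm", "payload": {
  "motion": [
    {"fingers": 0, "travel": [0, 0.4, 0], "turn": 0},
    {"fingers": 0, "travel": [0, 0.7, 0], "turn": 0},
    {"fingers": 0, "travel": [0, 0.8, 0], "turn": 0},
    {"fingers": 0, "travel": [0, 0.8, 0], "turn": 0},
    {"fingers": 0, "travel": [0, 0.8, 0], "turn": 0},
    {"fingers": 0, "travel": [0, 0.8, 0], "turn": 0},
    {"fingers": 0, "travel": [0, 0.7, 0], "turn": 0},
    {"fingers": 0, "travel": [0, 0.5, 0], "turn": 0},
    {"fingers": 0, "travel": [0, 0.3, 0], "turn": 0},
    {"fingers": 0, "travel": [0, 0.2, 0], "turn": 0},
    {"fingers": 0, "travel": [0, 0, 0], "turn": 0},
    {"fingers": 0, "travel": [0, -1, 0], "turn": 0},
    {"fingers": 0, "travel": [0, -2, 0], "turn": 0},
    {"fingers": 0, "travel": [0, -2, -3], "turn": 0},
    {"fingers": 0, "travel": [0, 0, -4], "turn": 0},
    {"fingers": 0, "travel": [0, 0, -3], "turn": 0},
    {"fingers": 0, "travel": [0, 0, 0], "turn": 8},
    {"fingers": 0, "travel": [0, 0, 0], "turn": 8},
    {"fingers": 0, "travel": [0, 0, 0], "turn": 8},
    {"fingers": 0, "travel": [0, 0, 0], "turn": 8}
  ]
}}

```text
time: 10.72
tcp_pos: [608.1, 87.4, 104.0]
tcp_rot: [0.0, 0.087, 0.996, -0.0]
contact_force: [0.2, -0.5, 0.2]
grip_width: 0.7
finger_force: 0.0
```

>>> {"api": "move_arm", "payload": {
  "motion": [
    {"fingers": 0, "travel": [0.4, -3, 0], "turn": 0},
    {"fingers": 0, "travel": [0.4, -4.5, 0], "turn": 0},
    {"fingers": 0, "travel": [0.4, -4.5, 0], "turn": 0},
    {"fingers": 0, "travel": [0.4, -4.5, 0], "turn": 0},
    {"fingers": 0, "travel": [0.4, -4.5, 0], "turn": 0},
    {"fingers": 0, "travel": [0.4, -4, 0], "turn": 0},
    {"fingers": 0, "travel": [0.3, -2.2, 1], "turn": 0},
    {"fingers": 0, "travel": [0, 0, 3], "turn": 0},
    {"fingers": 0, "travel": [0, 0, 3], "turn": 0},
    {"fingers": 0, "travel": [0, 0, 2], "turn": 0},
    {"fingers": 0, "travel": [0, 0, 1], "turn": 0},
    {"fingers": 0, "travel": [0, 0, 0], "turn": 0}
  ]
}}

```text
time: 12.22
tcp_pos: [535.0, -175.3, 3.7]
tcp_rot: [-0.0, 0.085, 0.996, 0.0]
contact_force: [-0.2, -0.2, 0.5]
grip_width: 0.6
finger_force: 0.0
```

>>> {"api": "move_arm", "payload": {
  "motion": [
    {"fingers": 0, "travel": [0, 0.6, 0], "turn": 0},
    {"fingers": 0, "travel": [0, 0.6, 0], "turn": 0},
    {"fingers": 0, "travel": [0, 0.5, 0], "turn": 0},
    {"fingers": 0, "travel": [0, 0.5, 0], "turn": 0},
    {"fingers": 0, "travel": [0, 0.6, 0], "turn": 0},
    {"fingers": 0, "travel": [0, 0.7, 0], "turn": 0},
    {"fingers": 0, "travel": [0, 0.8, 0], "turn": 1},
    {"fingers": 0, "travel": [0, 0.8, 0], "turn": 1},
    {"fingers": 0, "travel": [0, 0.8, 0], "turn": 1},
    {"fingers": 0, "travel": [0, 0.8, 0], "turn": 1},
    {"fingers": 0, "travel": [0, 0.8, 0], "turn": 1},
    {"fingers": 0, "travel": [0, 0.8, 0], "turn": 1},
    {"fingers": 0, "travel": [0, 0.8, 0], "turn": 1},
    {"fingers": 0, "travel": [0, 0.8, 0], "turn": 1},
    {"fingers": 0, "travel": [0, 0.8, 0], "turn": 1},
    {"fingers": 0, "travel": [0, 0.8, 0], "turn": 1},
    {"fingers": 0, "travel": [0, 0.8, 0], "turn": 1},
    {"fingers": 0, "travel": [0, 0.8, 0], "turn": 0},
    {"fingers": 0, "travel": [0, 0.5, 0], "turn": 0},
    {"fingers": 0, "travel": [0, 0.2, 0], "turn": 0}
  ]
}}

```text
time: 14.72
tcp_pos: [568.8, -40.8, 3.9]
tcp_rot: [0.0, 0.179, 0.984, -0.0]
contact_force: [0.4, -0.6, 1.4]
grip_width: 0.7
finger_force: 0.3
```

```bash
python3 w.py pics/m4.png
```

```text
14.725 [568.8 -40.8] yaw 69.3 bay 42.9 -152.7
```

View pics/m4.png

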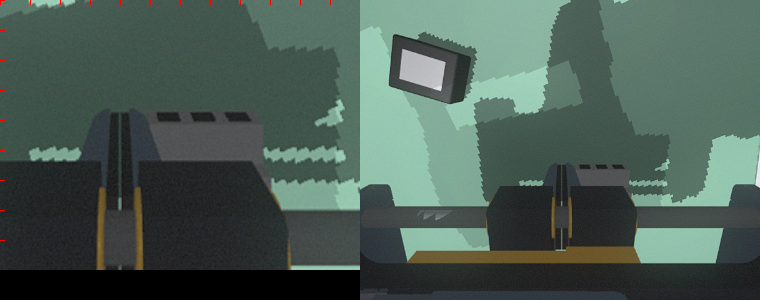

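The terminal is flush against the fingers and nearly centred, with its step edge at row 112. The relay is off to one side and untouched. I'll push 168 mm straight on.

>>> {"api": "move_arm", "payload": {
  "motion": [
    {"fingers": 0, "travel": [0, 0.4, 0], "turn": 0},
    {"fingers": 0, "travel": [0, 0.7, 0], "turn": 0},
    {"fingers": 0, "travel": [0, 0.9, 0], "turn": 0},
    {"fingers": 0, "travel": [0, 0.9, 0], "turn": 0},
    {"fingers": 0, "travel": [0, 0.9, 0], "turn": 0},
    {"fingers": 0, "travel": [0, 0.9, 0], "turn": 0},
    {"fingers": 0, "travel": [0, 0.9, 0], "turn": 0},
    {"fingers": 0, "travel": [0, 0.9, 0], "turn": 0},
    {"fingers": 0, "travel": [0, 0.9, 0], "turn": 0},
    {"fingers": 0, "travel": [0, 0.9, 0], "turn": 0},
    {"fingers": 0, "travel": [0, 0.9, 0], "turn": 0},
    {"fingers": 0, "travel": [0, 0.9, 0], "turn": 0},
    {"fingers": 0, "travel": [0, 0.9, 0], "turn": 0},
    {"fingers": 0, "travel": [0, 0.9, 0], "turn": 0},
    {"fingers": 0, "travel": [0, 0.9, 0], "turn": 0},
    {"fingers": 0, "travel": [0, 0.9, 0], "turn": 0},
    {"fingers": 0, "travel": [0, 0.9, 0], "turn": 0},
    {"fingers": 0, "travel": [0, 0.9, 0], "turn": 0},
    {"fingers": 0, "travel": [0, 0.8, 0], "turn": 0},
    {"fingers": 0, "travel": [0, 0.5, 0], "turn": 0}
  ]
}}

```text
time: 17.27
tcp_pos: [628.2, 116.6, 3.9]
tcp_rot: [0.0, 0.179, 0.984, 0.0]
contact_force: [-0.3, 0.2, -0.9]
grip_width: 0.5
finger_force: 0.2
```

>>> {"api": "move_arm", "payload": {
  "motion": [
    {"fingers": 0, "travel": [0, 0, 0], "turn": 0},
    {"fingers": 0, "travel": [0, -1, 0], "turn": 0},
    {"fingers": 0, "travel": [0, -2, 0], "turn": 0},
    {"fingers": 0, "travel": [0, -2, -3], "turn": 0},
    {"fingers": 0, "travel": [0, 0, -4], "turn": 0},
    {"fingers": 0, "travel": [0, 0, -3], "turn": 0}
  ]
}}

```text
time: 18.02
tcp_pos: [609.9, 67.4, 105.4]
tcp_rot: [0.0, 0.18, 0.984, -0.0]
contact_force: [0.3, 0.2, -0.2]
grip_width: 0.7
finger_force: 0.0
```

>>> {"api": "move_arm", "payload": {
  "motion": [
    {"fingers": 0, "travel": [1, -2.5, 0], "turn": 0},
    {"fingers": 0, "travel": [1.5, -3.7, 0], "turn": 0},
    {"fingers": 0, "travel": [1.5, -3.7, 0], "turn": 0},
    {"fingers": 0, "travel": [1.5, -3.7, 0], "turn": 0},
    {"fingers": 0, "travel": [1.5, -3.7, 0], "turn": 0},
    {"fingers": 0, "travel": [1.5, -3.7, 0], "turn": 0},
    {"fingers": 0, "travel": [1.55, -3.94, 0], "turn": 0},
    {"fingers": 0, "travel": [0, 0, 0], "turn": 9},
    {"fingers": 0, "travel": [0, 0, 2], "turn": 9.3},
    {"fingers": 0, "travel": [0, 0, 3], "turn": 0},
    {"fingers": 0, "travel": [0, 0, 3], "turn": 0},
    {"fingers": 0, "travel": [0, 0, 1.5], "turn": 0},
    {"fingers": 0, "travel": [0, 0, 0.6], "turn": 0},
    {"fingers": 0, "travel": [0, 0, 0], "turn": 0}
  ]
}}

```text
time: 19.77
tcp_pos: [427.8, -128.9, 3.0]
tcp_rot: [-0.0, 0.334, 0.943, -0.0]
contact_force: [0.1, 0.1, 0.3]
grip_width: 0.2
finger_force: 0.0
```

>>> {"api": "move_arm", "payload": {
  "motion": [
    {"fingers": 0, "travel": [0, 0.6, -0.1], "turn": 0},
    {"fingers": 0, "travel": [0, 0.6, 0], "turn": 0},
    {"fingers": 0, "travel": [0, 0.5, 0], "turn": 0},
    {"fingers": 0, "travel": [0, 0.5, 0], "turn": 0},
    {"fingers": 0, "travel": [0, 0.6, 0], "turn": 0},
    {"fingers": 0, "travel": [0, 0.7, 0], "turn": -1},
    {"fingers": 0, "travel": [0, 0.8, 0], "turn": -2},
    {"fingers": 0, "travel": [0, 0.8, 0], "turn": -2},
    {"fingers": 0, "travel": [0, 0.8, 0], "turn": -2},
    {"fingers": 0, "travel": [0, 0.8, 0], "turn": -2},
    {"fingers": 0, "travel": [0, 0.8, 0], "turn": -2},
    {"fingers": 0, "travel": [0, 0.8, 0], "turn": -2},
    {"fingers": 0, "travel": [0, 0.8, 0], "turn": -2},
    {"fingers": 0, "travel": [0, 0.8, 0], "turn": -2},
    {"fingers": 0, "travel": [0, 0.8, 0], "turn": -2},
    {"fingers": 0, "travel": [0, 0.8, 0], "turn": -2},
    {"fingers": 0, "travel": [0, 0.8, 0], "turn": -2},
    {"fingers": 0, "travel": [0, 0.8, 0], "turn": -2},
    {"fingers": 0, "travel": [0, 0.5, 0], "turn": -1},
    {"fingers": 0, "travel": [0, 0.2, 0], "turn": 0}
  ]
}}

```text
time: 22.28
tcp_pos: [495.2, -9.3, 3.9]
tcp_rot: [-0.0, 0.113, 0.994, -0.0]
contact_force: [-0.4, -0.5, 0.7]
grip_width: 0.4
finger_force: 0.4
```

```bash
python3 w.py pics/m5.png
```

```text
22.275 [495.2  -9.3] yaw 77.0 bay -36.0 -139.4
```

View pics/m5.png

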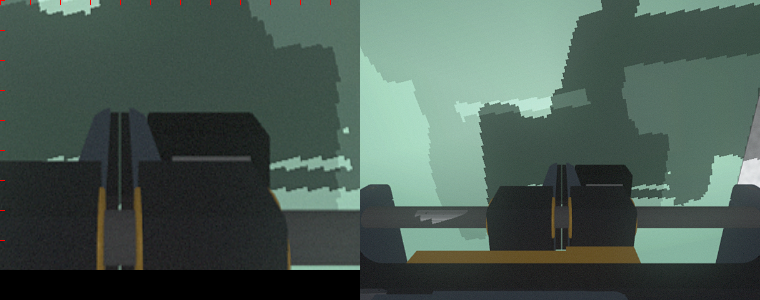

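The relay is flush and centred on the fingers, with its grey patch edge at row 157. It sits at bay x ≈ -36 mm, so I'll steer it gently left to about -62 mm on the way in.

>>> {"api": "move_arm", "payload": {
  "motion": [
    {"fingers": 0, "travel": [0, 0.4, 0], "turn": 0},
    {"fingers": 0, "travel": [0, 0.7, 0], "turn": -1.5},
    {"fingers": 0, "travel": [0, 0.8, 0], "turn": -2},
    {"fingers": 0, "travel": [0, 0.8, 0], "turn": -2},
    {"fingers": 0, "travel": [0, 0.8, 0], "turn": -2},
    {"fingers": 0, "travel": [0, 0.8, 0], "turn": -1.5},
    {"fingers": 0, "travel": [0, 0.8, 0], "turn": 0},
    {"fingers": 0, "travel": [0, 0.9, 0], "turn": 0},
    {"fingers": 0, "travel": [0, 0.9, 0], "turn": 0},
    {"fingers": 0, "travel": [0, 0.9, 0], "turn": 0},
    {"fingers": 0, "travel": [0, 0.9, 0], "turn": 0},
    {"fingers": 0, "travel": [0, 0.9, 0], "turn": 0},
    {"fingers": 0, "travel": [0, 0.9, 0], "turn": 0},
    {"fingers": 0, "travel": [0, 0.9, 0], "turn": 0},
    {"fingers": 0, "travel": [0, 0.9, 0], "turn": 0},
    {"fingers": 0, "travel": [0, 0.9, 0], "turn": 0},
    {"fingers": 0, "travel": [0, 0.8, 0], "turn": 0},
    {"fingers": 0, "travel": [0, 0.8, 0], "turn": 0},
    {"fingers": 0, "travel": [0, 0.5, 0], "turn": 0},
    {"fingers": 0, "travel": [0, 0.3, 0], "turn": 0}
  ]
}}

```text
time: 24.82
tcp_pos: [510.2, 145.7, 3.9]
tcp_rot: [-0.0, 0.035, 0.999, -0.0]
contact_force: [-0.7, -0.7, 0.4]
grip_width: 0.1
finger_force: 0.2
```

>>> {"api": "move_arm", "payload": {
  "motion": [
    {"fingers": 0, "travel": [0, 0, 0], "turn": 0},
    {"fingers": 0, "travel": [0, -1, 0], "turn": 0},
    {"fingers": 0, "travel": [0, -2, 0], "turn": 0},
    {"fingers": 0, "travel": [0, -3, -3], "turn": 0},
    {"fingers": 0, "travel": [0, -4, -4], "turn": 0},
    {"fingers": 0, "travel": [0, -4, -4], "turn": 0},
    {"fingers": 0, "travel": [0, -5, 0], "turn": 0},
    {"fingers": 0, "travel": [0, -5, 0], "turn": 0},
    {"fingers": 0, "travel": [0, -5, 0], "turn": 0},
    {"fingers": 0, "travel": [0, -5, 0], "turn": 0},
    {"fingers": 0, "travel": [0, -5, 0], "turn": 0},
    {"fingers": 0, "travel": [0, -3, 0], "turn": 0},
    {"fingers": 0, "travel": [0, 0, 0], "turn": 0}
  ]
}}

```text
time: 26.45
tcp_pos: [480.2, -276.0, 113.8]
tcp_rot: [0.0, 0.036, 0.999, -0.0]
contact_force: [-0.2, 0.9, 0.7]
grip_width: 0.3
finger_force: 0.0
```

```bash
python3 - <<'E'
from h import *
s=status.state();print(s['time'],s['tcp_pos'],s['contact_force'])
t=capture('top')[:,:,::-1]
cv2.imwrite('pics/end.png',np.hstack([cv2.resize(t[160:290,200:300],(400,520),interpolation=cv2.INTER_CUBIC),cv2.copyMakeBorder(cv2.resize(t,(400,300)),0,220,0,0,cv2.BORDER_CONSTANT)]))
E
```

```text
26.45 [ 480.23107338 -276.00613082  113.7531927 ] [-0.16168983  0.91199206  0.72505526]
```

View pics/end.png

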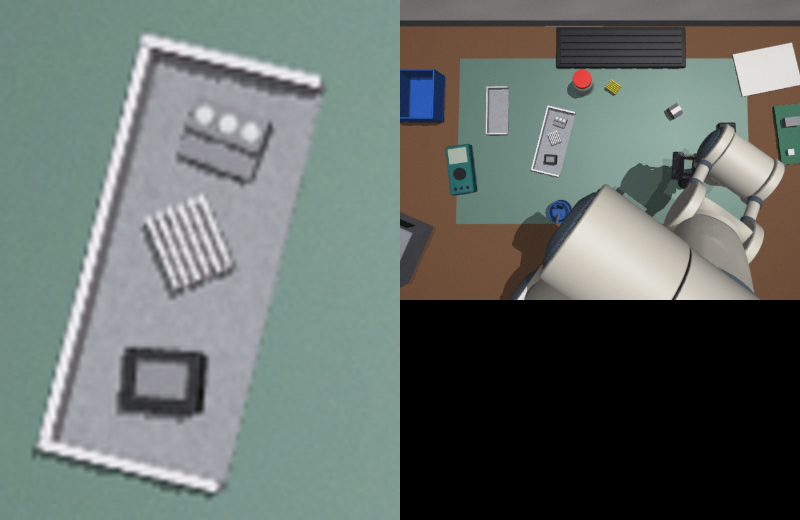

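The final top view shows the terminal at crop (226,143), the heat sink at (188,245) and the relay at (162,382). All three lie flat, well inside the bay and about 40 mm or more from the open side. The jar, yellow decoy, multimeter and transformer haven't moved. The arm is clear, so I'll hand the job in.

```bash
python3 -c "
from plant import close_job
print(close_job())"
```

```text
the job is handed in; nothing more can be done
None
```

I swept the heat sink, relay and terminal block into the bay, where they lie flat about 40 mm from its open side, and handed the job in at about 26 s. The final view showed no bystander moved (the arm hid the loupe and mouse), and no verdict came back.

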